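# Shut the row of die boxes with a stroke of the fingertips

### The job

The lids of the row of five linked die boxes on the prober's platen have been left standing open. Run your fingertips lightly along the row, beginning at the end where the hinge of the first box faces outward, and fold down one lid after the other until all five lie shut and flat. Do not lift, shove or press hard on the tray, and leave everything else on the platen where it is.

Things in the scene. Friction and masses are not known exactly. Their poses are not given: they have to be found in the camera images.
- rack: shallow aluminium tray, 74 mm (its x) by 236 mm (its y), about 0.9 kg, loose on rubber on the steel platen, whose top is at z = 0.012. Origin: centre of the tray's underside. In it five equal black die boxes, each 58 mm wide (x) and 40 mm long (y), are linked in a row along y, 46 mm apart: box 1 at y = +92 mm, then +46, 0, -46, box 5 at -92. Both ends of the row are free
- hinge_end (a point): point on the tray at the +y end of the row, over box 1's outer (hinge) edge, mid-width, at the height of the shut lids' tops: 31 mm above the tray's underside. Same axes as the tray. A stroke from here towards tab_end, just over the shut lids' height, meets each open lid from its hinge side and folds it down; the other way it would jam
- tab_end (a point): point on the tray at the -y end of the row, over box 5's free edge, 224 mm from hinge_end, mid-width, same height and axes. Within 55 mm of the row's centre line stands nothing but the tray
- lid1 (a joint): grey flip lid of box 1: plate 57 mm wide, 3 mm thick, hinged on the box's +y edge (tray y = 112 mm, 28 mm above its underside), its tab ends 43.5 mm from the hinge. 0 = shut, flat, top 31 mm above the underside; 1.57 = upright; stop at 1.9 rad. Stands open at the start (1.05 to 1.75). Stiff hinge (0.015 N m): stays as left, half a newton at its edge folds it
- lid2 (a joint): grey flip lid of box 2: plate 57 mm wide, 3 mm thick, hinged on the box's +y edge (tray y = 66 mm, 28 mm above its underside), its tab ends 43.5 mm from the hinge. 0 = shut, flat, top 31 mm above the underside; 1.57 = upright; stop at 1.9 rad. Stands open at the start (1.05 to 1.75). Stiff hinge (0.015 N m): stays as left, half a newton at its edge folds it
- lid3 (a joint): grey flip lid of box 3: plate 57 mm wide, 3 mm thick, hinged on the box's +y edge (tray y = 20 mm, 28 mm above its underside), its tab ends 43.5 mm from the hinge. 0 = shut, flat, top 31 mm above the underside; 1.57 = upright; stop at 1.9 rad. Stands open at the start (1.05 to 1.75). Stiff hinge (0.015 N m): stays as left, half a newton at its edge folds it
- lid4 (a joint): grey flip lid of box 4: plate 57 mm wide, 3 mm thick, hinged on the box's +y edge (tray y = -26 mm, 28 mm above its underside), its tab ends 43.5 mm from the hinge. 0 = shut, flat, top 31 mm above the underside; 1.57 = upright; stop at 1.9 rad. Stands open at the start (1.05 to 1.75). Stiff hinge (0.015 N m): stays as left, half a newton at its edge folds it
- lid5 (a joint): grey flip lid of box 5: plate 57 mm wide, 3 mm thick, hinged on the box's +y edge (tray y = -72 mm, 28 mm above its underside), its tab ends 43.5 mm from the hinge. 0 = shut, flat, top 31 mm above the underside; 1.57 = upright; stop at 1.9 rad. Stands open at the start (1.05 to 1.75). Stiff hinge (0.015 N m): stays as left, half a newton at its edge folds it
- objective: bystander: microscope objective of bare aluminium standing upright near the row, 33 mm across, 46 mm tall; origin at the centre of its underside
- waffle_pack: bystander: closed square chip tray, black with a grey lid and a steel spring clip, 51 x 51 x 12 mm, lying near the row; origin at the centre of its underside
- tweezers: bystander: steel tweezers lying flat, 128 mm long, 15 mm wide, 8 mm high, near the row; origin under about their middle, points to its +x
- solvent_bottle: bystander: small white plastic bottle, 48 mm across, 115 mm tall, at the right of the platen; origin at the centre of its underside
- screwdriver: bystander: screwdriver 150 mm long lying at the left of the platen, blade to its +x; origin under the tool, about its middle

How it is judged:
By the outcome, as a careful person would: the job done as asked, in the order asked, and still so for the second after the job is handed in, with the robot touching nothing.
It also fails if it takes over 45 s, if anything falls off the work surface, if the arm or the gripper's body presses on something with over 40 N, if the wrist force passes 120 N, or if a joint passes its speed limit or range.

### The arm

A 6-joint arm with a two-finger parallel gripper is mounted at the origin on the work surface. World frame = base frame: x ahead of the robot, y to its left, z up, the work surface at z = 0. Lengths are in m, angles in rad, forces in N, time in s.
With the tool pointing down it reaches from about 0.375 to 0.9 m from the base axis. Payload 3.1 kg.
Tool frame: the origin (TCP) lies midway between the tips of the shut fingers; the grasp point (between the pads) lies 19 mm behind it; z points along the fingers, y is the line along which they close (so a half turn about z gives the same grasp; the last joint's range is limited). The gripper opens to 87 mm and grips with 3 to 60 N. Pads are 19 mm wide; open, the fingers measure 117 mm over their backs; the gripper's body (75 mm by 190 mm) begins 51 mm behind the grasp point.
Start: joints at [1.056, 0.527, 1.433, -0, 1.181, -0.178], TCP at [0.207, 0.59, 0.189] pointing down, gripper open.
Joint ranges: [-3.08, 3.08], [-0.75, 2.2], [0.22, 2.44], [-1.43, 4.57], [0, 2.65], [-2.85, 2.85]. Speed limits (rad/s): [2.79, 2.79, 3.14, 3.14, 3.14, 3.14].

### API

Orientations are given as a unit quaternion [w, x, y, z].
In Python, from station import get_state, snapshot, get_calibration, sign_off gives the robot as it stands.
- The arm moves only by the tool arm_command, never from a script. Its argument "targets" is a list of rows, each an object of numbers: "dx", "dy", "dz": the shift along the tool's x, y, z each as a share of 50 cm, from -1 to 1; "rx", "ry", "rz": the turn, a rotation vector about the tool's x, y, z each as a share of 180 degrees, from -1 to 1. In form: [{"dx": .., "dy": .., "dz": .., "rx": .., "ry": .., "rz": ..}, ...]. A call has 1 to 12 rows; each row is the pose to reach, as a shift and turn from the pose commanded when the call began, along the tool's axes at that moment, turning the shorter way round; what a row does not reach only later rows make up. A row lasts 1/10 s, in which the tool goes at most 50 mm and 8.59 degrees, less where a joint would pass 70% of its speed; a pose out of reach is approached as far as the arm can. A call with a number of a shift or a turn outside -1 to 1 is refused whole. A call with a gripper value outside its range is refused whole. "grip" is the opening, from -1 (shut) to 1 (fully open), set as the call begins (left out, the last holds). The fingers move at their own pace and stop on an object; the grip force is fixed at half the most. Time passes only in rows, so rows that repeat a pose let the fingers close. It gives the time, the measured TCP pose, the force, the opening and the grip force at its end, in the units of the state.
- get_state(): the state, without advancing time (a new reading comes with each control period).
- snapshot(name): name is "side" or "top" or "wrist"; returns the picture (400x640x3 uint8, blue, green, red); there is no depth.
- get_calibration(name): a dict with "fx", "fy", "cx", "cy" (pixels), "cam_to_world" (4x4, takes a point from camera to world coordinates). Camera axes: x right, y down, z forward; pixel columns grow to the right and rows downward; lengths in m; the calibration is good to about 2 mm. A picture is of the moment at which its call begins: read the wrist's pose just before it. get_calibration takes no time and is no camera call; for the wrist camera it gives the pose at the moment of the call.
- sign_off(): hands the job in; it is judged then, once.
The state is a dict: "time_s": time; "q": joint angles; "joint_velocities": joint speeds; "effort": joint torques, N m; "ee_pos": TCP position; "ee_rot": TCP orientation; "force": force on the tool from outside, world axes, zero at the start; "wrist_torque": the same for the moment, N m; "grip_width": opening from 0.0 (shut) to 1.0 (fully open); "gripper_force": force on a finger pad.
Only numpy, scipy, OpenCV 4.12 (cv2) and the standard library are available. Lean on these libraries where they do the work, as an engineer would, in place of code of your own. Each camera call takes 0.05 s, during which the arm holds its last target. There are 200 camera calls.

## Working session

There is one attempt and no reset: what is moved stays moved. The work goes in short steps, Python scripts to look and compute and a tool call to move; the robot and the scene stay as the last step left them, time stands still between calls to the robot, and variables do not carry over. Pictures are saved under pics/ and viewed, at most 10 in all, crops included, and the job is handed in when it is done.

Besides the shell and the picture viewer there is one more tool, called after "Call:" as a command line: name --argument value ..., lists and objects as JSON in quotes. arm_command: Moves the arm, as the interface text tells. Shift numbers are shares of 50 cm and turn numbers shares of 180 degrees, none past 1 either way. Its arguments: {"type":"object","properties":{"targets":{"type":"array","items":{"type":"object","properties":{"dx":{"type":"number"},"dy":{"type":"number"},"dz":{"type":"number"},"rx":{"type":"number"},"ry":{"type":"number"},"rz":{"type":"number"}}}},"grip":{"type":"number"}},"required":["targets"]}

```bash
mkdir -p pics; python3 - <<'E'
from station import *
import cv2,numpy as np
np.set_printoptions(precision=4,suppress=True)
s=get_state();print(s['time_s'],s['ee_pos'],s['ee_rot'],s['grip_width'])
for n in("top","side"):
    cv2.imwrite(f'pics/{n}0.png',snapshot(n));c=get_calibration(n);print(n,c['fx'],c['fy'],c['cx'],c['cy'],np.array(c['cam_to_world']))
E
```

```text
0.0 [0.2061 0.5892 0.1881] [-0.0004  0.1676  0.9859 -0.001 ] 0.996480714132985
top 385.4692257947622 385.4692257947622 317.76192946020893 202.2084583892246 [[-0.0294 -0.9889  0.1455  0.4153]
 [-0.9994  0.0318  0.0143  0.0006]
 [-0.0188 -0.145  -0.9892  0.9758]
 [ 0.      0.      0.      1.    ]]
side 484.4934348823662 484.4934348823662 325.093012516218 197.5970767462331 [[ 0.9196 -0.2102  0.332   0.0793]
 [-0.3929 -0.4929  0.7763 -1.0741]
 [ 0.0004 -0.8443 -0.5358  0.8297]
 [ 0.      0.      0.      1.    ]]
```

View pics/top0.png

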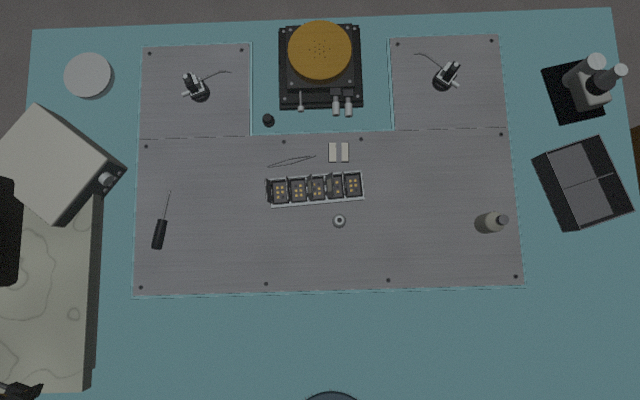

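View pics/side0.png

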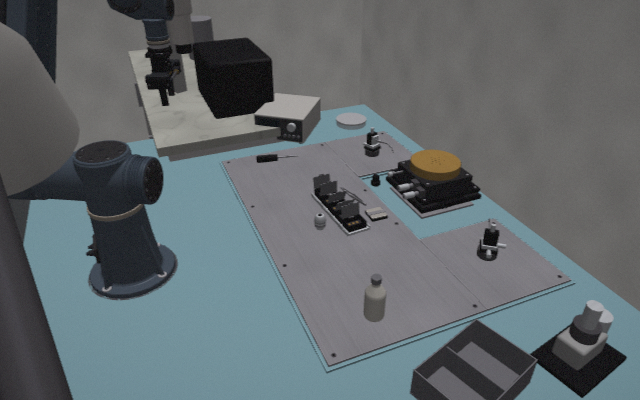

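The top view shows the tray spanning about (267..364, 172..207), with the objective at (340,221), the waffle pack at (339,152) and the tweezers at (292,160). The side view has the tray at about (315..368, 175..232). I'll enlarge both to find the hinge end.

```bash
python3 - <<'E'
import cv2,numpy as np
a=cv2.imread('pics/top0.png')[135:235,250:380];b=cv2.imread('pics/side0.png')[165:240,300:397]
a=cv2.resize(a,(780,600),interpolation=cv2.INTER_CUBIC);b=cv2.resize(b,(776,600),interpolation=cv2.INTER_CUBIC)
cv2.imwrite('pics/topc.png',cv2.convertScaleAbs(a,alpha=1.5));cv2.imwrite('pics/sidec.png',cv2.convertScaleAbs(b,alpha=1.5))
E
```

```text
(no output)
```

View pics/topc.png

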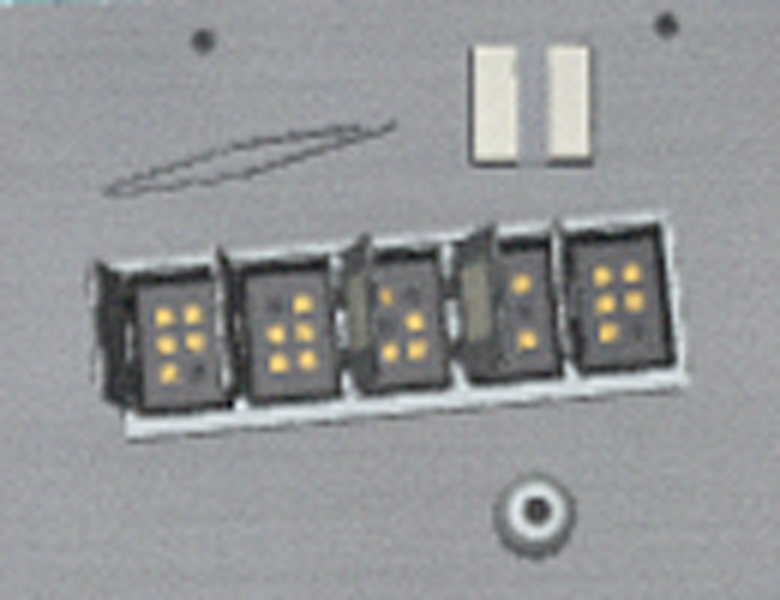

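View pics/sidec.png

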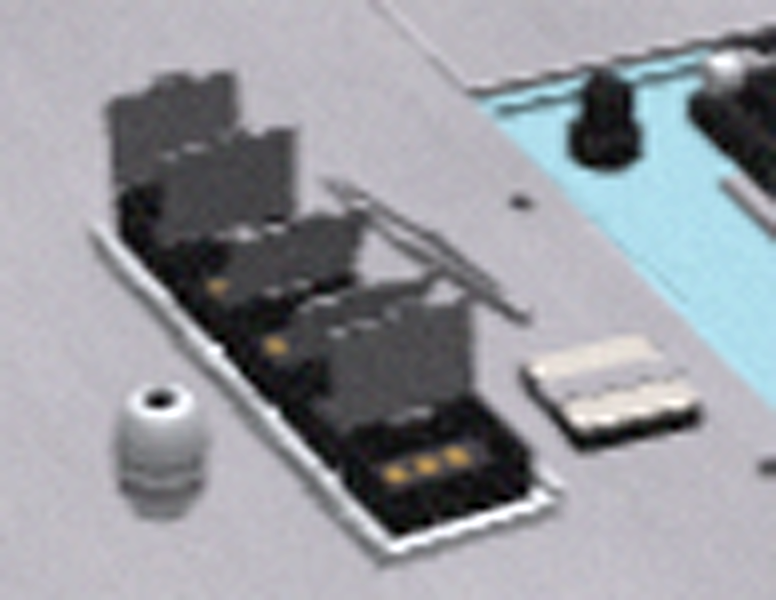

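The hinges face image left in the top view, which is world +y: lid 1 leans at crop (110,330), and box 5 is at the right. Near-side tray corners in the crop are (127,437) and (687,382), and the far −y corner is (668,215). The side crop shows the same corners at (98,225), (385,555) and (560,490). I'll triangulate them.

```bash
cat > h.py <<'E'
import numpy as np
from station import *
np.set_printoptions(precision=4,suppress=True)
def ray(n,p,c=None):
    c=c or get_calibration(n);T=np.array(c['cam_to_world'])
    d=T[:3,:3]@[(p[0]-c['cx'])/c['fx'],(p[1]-c['cy'])/c['fy'],1.];return T[:3,3],d/np.linalg.norm(d)
def plane(n,p,z,c=None):
    o,d=ray(n,p,c);return o+d*(z-o[2])/d[2]
def tri(rs):
    A=sum(np.eye(3)-np.outer(d,d) for o,d in rs);b=sum((np.eye(3)-np.outer(d,d))@o for o,d in rs)
    X=np.linalg.solve(A,b);return X,[np.linalg.norm(np.cross(X-o,d)) for o,d in rs]
E
python3 - <<'E'
from h import *
t=lambda u,v:(250+u/6-.4,135+v/6-.4)
s=lambda u,v:(300+u/8-.4,165+v/8-.4)
P={}
for k,a,b in(("near+",(127,437),(98,228)),("near-",(687,384),(385,560)),("far-",(668,215),(560,492))):
    print(k,*tri([ray("top",t(*a)),ray("side",s(*b))]),plane("top",t(*a),.016)); P[k]=plane("top",t(*a),.016)
print(np.linalg.norm(P["near+"]-P["near-"]),np.linalg.norm(P["far-"]-P["near-"]))
for k,a,b in(("obj",(536,510),(160,400)),("waf",(531,104),(615,375)),("tw",(250,155),(430,240))):
    print(k,*tri([ray("top",t(*a)),ray("side",s(*b))]))
from scipy.spatial.transform import Rotation as R
w=get_state();q=w['ee_rot'];print(R.from_quat(np.r_[q[1:],q[0]]).as_matrix(),w['ee_pos'],w['q'])
c=get_calibration("wrist");print(c['fx'],np.array(c['cam_to_world']))
E
```

```text
near+ [0.5475 0.1313 0.0259] [np.float64(0.0018542388597518932), np.float64(0.0018542388597520942)] [0.5471 0.1333 0.016 ]
near- [ 0.5624 -0.1021  0.0198] [np.float64(0.0010340096325187514), np.float64(0.0010340096325188461)] [ 0.562  -0.1022  0.016 ]
far- [ 0.6334 -0.0969  0.0253] [np.float64(0.0009383917272031147), np.float64(0.0009383917272030265)] [ 0.6346 -0.0976  0.016 ]
0.23591763968076937 0.0728126737627187
obj [ 0.5066 -0.0353  0.0603] [np.float64(9.18414740150004e-05), np.float64(9.184147401500145e-05)]
waf [ 0.6839 -0.0416  0.0272] [np.float64(0.002013086982731292), np.float64(0.002013086982731652)]
tw [0.667  0.0783 0.0214] [np.float64(0.0015898459956939564), np.float64(0.0015898459956935525)]
[[-0.9438  0.3305 -0.001 ]
 [ 0.3305  0.9438 -0.0017]
 [ 0.0004 -0.0019 -1.    ]] [0.2062 0.5892 0.1882] [ 1.0555  0.5284  1.4338  0.      1.1814 -0.1785]
336.1877310721947 [[ 0.3303  0.9054  0.2669  0.1332]
 [ 0.9439 -0.3162 -0.0952  0.6147]
 [-0.0018  0.2833 -0.959   0.3828]
 [ 0.      0.      0.      1.    ]]
```

The corners give a 236 × 73 mm tray, so they check out. The tray centre is about (0.5915, 0.0178) with a yaw of about +3.6°, and hinge_end is at world +y. I'll shut the gripper, align it with the tray and hover beyond the hinge end.

Call:
arm_command --targets '[{"dx":-0.08,"dy":-0.043,"dz":0.0,"rz":-0.01},{"dx":-0.16,"dy":-0.087,"dz":0.0,"rz":-0.02},{"dx":-0.24,"dy":-0.13,"dz":0.01,"rz":-0.035},{"dx":-0.33,"dy":-0.176,"dz":0.01,"rz":-0.045},{"dx":-0.42,"dy":-0.224,"dz":0.01,"rz":-0.06},{"dx":-0.51,"dy":-0.272,"dz":0.02,"rz":-0.07},{"dx":-0.6,"dy":-0.32,"dz":0.02,"rz":-0.08},{"dx":-0.69,"dy":-0.368,"dz":0.03,"rz":-0.09},{"dx":-0.78,"dy":-0.416,"dz":0.036,"rz":-0.1},{"dx":-0.86,"dy":-0.458,"dz":0.036,"rz":-0.11},{"dx":-0.93,"dy":-0.495,"dz":0.036,"rz":-0.12},{"dx":-0.976,"dy":-0.52,"dz":0.036,"rz":-0.127}]' --grip -1

```text
schema error: expected keys dx, dy, dz, rx, ry, rz
```

Call:
arm_command --targets '[{"dx":0},{"dx":0},{"dx":0}]'

```text
schema error: expected keys dx, dy, dz, rx, ry, rz
```

```bash
python3 - <<'E'
from h import *
import cv2,json
from scipy.spatial.transform import Rotation as R
c=get_calibration("wrist");im=snapshot("wrist");cv2.imwrite('pics/w1.png',im)
c['cam_to_world']=np.array(c['cam_to_world']).tolist();json.dump({k:c[k] for k in('fx','fy','cx','cy','cam_to_world')},open('w1.json','w'))
w=get_state();q=w['ee_rot'];print(w['time_s'],R.from_quat(np.r_[q[1:],q[0]]).as_matrix(),w['ee_pos'],w['force'],w['grip_width'])
E
```

```text
0.15 [[-0.9438  0.3304 -0.0008]
 [ 0.3304  0.9438 -0.0015]
 [ 0.0003 -0.0017 -1.    ]] [0.2062 0.5894 0.1883] [0.4776 0.5441 0.7242] 1.0013803067584595
```

View pics/w1.png

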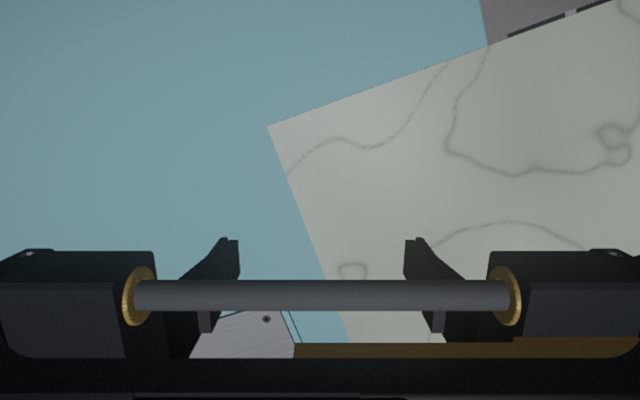

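All six keys are needed, so the arm hasn't moved. The wrist view shows only the bench and the gripper along its lower edge (rows 250+), which makes it little use here. I'll resend the move.

Call:
arm_command --targets '[{"dx":-0.08,"dy":-0.043,"dz":0,"rx":0,"ry":0,"rz":-0.01},{"dx":-0.16,"dy":-0.087,"dz":0,"rx":0,"ry":0,"rz":-0.02},{"dx":-0.24,"dy":-0.13,"dz":0.01,"rx":0,"ry":0,"rz":-0.035},{"dx":-0.33,"dy":-0.176,"dz":0.01,"rx":0,"ry":0,"rz":-0.045},{"dx":-0.42,"dy":-0.224,"dz":0.01,"rx":0,"ry":0,"rz":-0.06},{"dx":-0.51,"dy":-0.272,"dz":0.02,"rx":0,"ry":0,"rz":-0.07},{"dx":-0.6,"dy":-0.32,"dz":0.02,"rx":0,"ry":0,"rz":-0.08},{"dx":-0.69,"dy":-0.368,"dz":0.03,"rx":0,"ry":0,"rz":-0.09},{"dx":-0.78,"dy":-0.416,"dz":0.036,"rx":0,"ry":0,"rz":-0.1},{"dx":-0.86,"dy":-0.458,"dz":0.036,"rx":0,"ry":0,"rz":-0.11},{"dx":-0.93,"dy":-0.495,"dz":0.036,"rx":0,"ry":0,"rz":-0.12},{"dx":-0.976,"dy":-0.52,"dz":0.036,"rx":0,"ry":0,"rz":-0.127}]' --grip -1

```text
time_s: 1.35
ee_pos: [0.5834, 0.1804, 0.1707]
ee_rot: [0.0, -0.03, 1.0, -0.0]
force: [0.2, -0.0, -0.4]
grip_width: 0.031
gripper_force: 0.0
```

Call:
arm_command --targets '[{"dx":0,"dy":0,"dz":0,"rx":0,"ry":0,"rz":0},{"dx":0,"dy":0,"dz":0,"rx":0,"ry":0,"rz":0},{"dx":0,"dy":0,"dz":0,"rx":0,"ry":0,"rz":0}]'

```text
time_s: 1.65
ee_pos: [0.5798, 0.1841, 0.1707]
ee_rot: [-0.001, -0.031, 1.0, 0.0]
force: [0.3, 0.4, -0.1]
grip_width: 0.004
gripper_force: 0.0
```

```bash
python3 - <<'E'
from h import *
import cv2
from scipy.spatial.transform import Rotation as R
a=cv2.resize(snapshot("side")[130:240,280:427],(800,600),interpolation=cv2.INTER_CUBIC);cv2.imwrite('pics/s2.png',cv2.convertScaleAbs(a,alpha=1.5))
w=get_state();q=w['ee_rot'];print(w['time_s'],R.from_quat(np.r_[q[1:],q[0]]).as_matrix(),w['ee_pos'],w['force'],w['grip_width'],w['q'])
E
```

```text
1.7 [[-0.998  -0.0635 -0.0013]
 [-0.0635  0.998   0.0002]
 [ 0.0013  0.0003 -1.    ]] [0.5798 0.1843 0.1709] [ 0.4319 -0.3689 -0.4182] 0.0030400049551239363 [ 0.1241  0.5261  1.4938  0.0004  1.123  -1.5104]
```

View pics/s2.png

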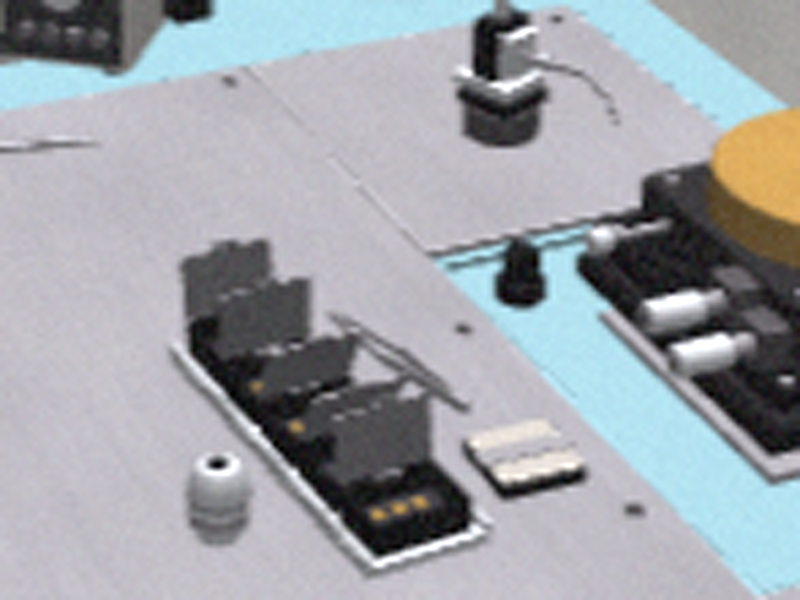

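The crop doesn't show the gripper where I'd expect it, near crop (186,70). I'll check whole views before going lower.

```bash
python3 - <<'E'
from h import *
import cv2
a=snapshot("side");b=snapshot("top")
cv2.imwrite('pics/both3.png',np.vstack([a[:300],b[:300]]))
print(get_state()['time_s'])
E
```

```text
1.8
```

View pics/both3.png

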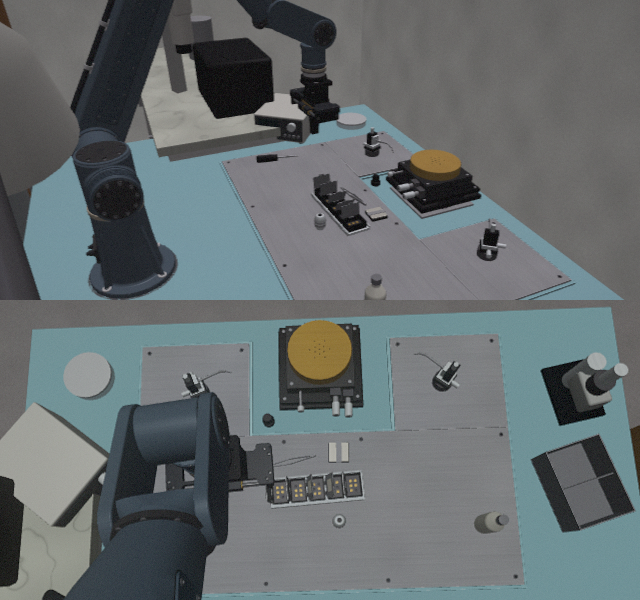

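```bash
python3 - <<'E'
from h import *
import cv2
a=cv2.imread('pics/both3.png')
a=a[75:165,260:380]
cv2.imwrite('pics/c4.png',cv2.convertScaleAbs(cv2.resize(a,(800,600),interpolation=cv2.INTER_CUBIC),alpha=2.5))
c=get_calibration("side");T=np.linalg.inv(np.array(c['cam_to_world']))
p=np.array(get_state()['ee_pos'])
for d in(0,.019,.07):
    v=T@np.r_[p+[0,0,d],1];print(d,v[0]/v[2]*c['fx']+c['cx'],v[1]/v[2]*c['fy']+c['cy'])
E
```

```text
0 314.00893296353865 142.71073216010404
0.019 313.9357050840075 137.1044788607859
0.07 313.73409188078404 121.66917344166659
```

View pics/c4.png

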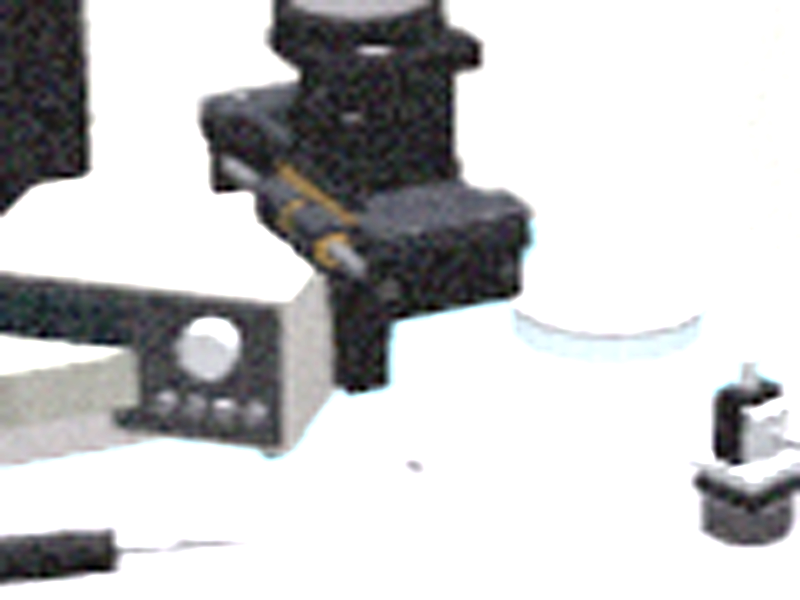

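The dark finger ends at crop (360,388), i.e. pixel (314,133), but the reported TCP projects to (314,143). I'll difference the before and after images to see whether a pale tip fills that gap.

```bash
python3 - <<'E'
import cv2,numpy as np
a=cv2.imread('pics/side0.png').astype(int);b=cv2.imread('pics/both3.png')[:300].astype(int)
d=np.abs(a[:300]-b).sum(2)[120:152,300:332]
for i,r in enumerate(d): print(120+i,' '.join(f'{min(x,999):3d}' for x in r[::2]))
E
```

```text
120   5  19   5   7  24 157 191 166 165 187 331 390 397 358 361 366
121   5  19   9   4   2 167 184 162 169 202 380 385 389 317 189  60
122  18   3   7   5  14 177 176 168 187 288 377 238 149   9   2  19
123   3  10   2  14   7 173 155 157 158 275  60  11   5  13   4   8
124  16   4   7   7   2 158 173 161 213 264   4  12   4  17  10  16
125  10   7   4   1   3 160 158 183 307 263  12   8  17  11   9  18
126   8  11   2   2   7 168 168 162 307 197   9  13   9  10  15  12
127  20  10   9   9   3 128 150 264 352 199   5   6   9   8  18  15
128   8   3   3  14   4 124 160 325 354 189  12  16  11  15  15   5
129  19   2  13  11   4 148 195 385 400 182   4   7  11   7  11  11
130   8   4   9   3   5 150 226 376 348 192   4  10   2  13  10   3
131   2   7   8   7   7 139 322 380 384 185  14  17   7   6   4   8
132   8   5   7  11   4 139 353 375 366 178  19  17   5  16  11  16
133  14   4   7   2   3  46 383 380 208  45   6  10  15   9   9  17
134  25   3  18   1   4   8 128  10   8   3   6   9   7  12  16  16
135  16   1   9   9   4   3   4  12  14  10   6  22  11  17  13  15
136   5  22 
[... 375 characters left out ...]
  11  12   3  19  12
142   9   3  11   8  15  13   7  13  12  20   9  10  11   1   8  21
143   7   6  15   4   5   8  11  17   5   7   9  16   9   3  12   9
144  10  31  13  11  15   9  14  20  10  16  11   3  15   6   5   5
145   6  18  11   6  16   2   8  12  12  11   9   9  11  13   9   7
146   4  17   4   7   7   3  11   5  12   7  13  11   3   9   8   3
147   6   2   9  13  20   1  13   6  10  11  16   4  15   7  11   8
148  13  12  16  14  14   6  13   1   4   4  11  11  17   6   5  22
149   5  11  13  16  17  12  20   8   6  17  23  11   1   5  11  15
150  15  14   2  13  12  10   7  13  15   5   8   6  10  14  13   7
151   1   4   7  11   4   8   6  14   9  14  12   7  11  15   9   3
```

There's no pale tip, so the fingertips look about 27 mm higher than reported. I'll descend outside the row, which is safe in either case, and re-measure.

Call:
arm_command --targets '[{"dx":0,"dy":0,"dz":0.05,"rx":0,"ry":0,"rz":0},{"dx":0,"dy":0,"dz":0.1,"rx":0,"ry":0,"rz":0},{"dx":0,"dy":0,"dz":0.15,"rx":0,"ry":0,"rz":0},{"dx":0,"dy":0,"dz":0.19,"rx":0,"ry":0,"rz":0},{"dx":0,"dy":0,"dz":0.19,"rx":0,"ry":0,"rz":0},{"dx":0,"dy":0,"dz":0.19,"rx":0,"ry":0,"rz":0}]'

```text
time_s: 2.4
ee_pos: [0.5809, 0.1839, 0.0763]
ee_rot: [-0.0, -0.032, 0.999, -0.0]
force: [0.4, 0.1, -0.0]
grip_width: 0.004
gripper_force: 0.0
```

```bash
python3 - <<'E'
from h import *
import cv2
p=np.array(get_state()['ee_pos']);im=snapshot("side");t=snapshot("top")
cv2.imwrite('pics/s5.png',im);cv2.imwrite('pics/t5.png',t)
a=cv2.imread('pics/side0.png').astype(int)
d=(np.abs(a-im).sum(2)>80).astype(np.uint8);d=cv2.morphologyEx(d,cv2.MORPH_OPEN,np.ones((2,2)))
n,l,s,_=cv2.connectedComponentsWithStats(d)
for r in range(125,200,3):
    x=np.where(d[r,250:380])[0]+250
    if len(x):print(r,x.min(),x.max())
c=get_calibration("side");T=np.linalg.inv(np.array(c['cam_to_world']))
for dd in(0,.02,.03,.07):
    v=T@np.r_[p+[0,0,dd],1];print(dd,v[0]/v[2]*c['fx']+c['cx'],v[1]/v[2]*c['fy']+c['cy'])
v=np.hstack([cv2.resize(im[90:200,260:370],(400,400),interpolation=2),cv2.resize(t[110:230,180:300],(400,400),interpolation=2)])
cv2.imwrite('pics/c5.png',cv2.convertScaleAbs(v,alpha=1.5));print(p)
E
```

```text
125 292 329
128 293 329
131 294 330
134 304 332
137 303 340
140 304 340
143 306 340
146 309 339
149 311 339
152 311 329
155 312 320
158 312 320
161 312 319
0 314.65073007961354 169.6113167924243
0.02 314.58064163285553 164.09030323070647
0.03 314.5452294174646 161.30080894930137
0.07 314.4010663123875 149.94477960286832
[0.5809 0.1839 0.0763]
```

View pics/c5.png

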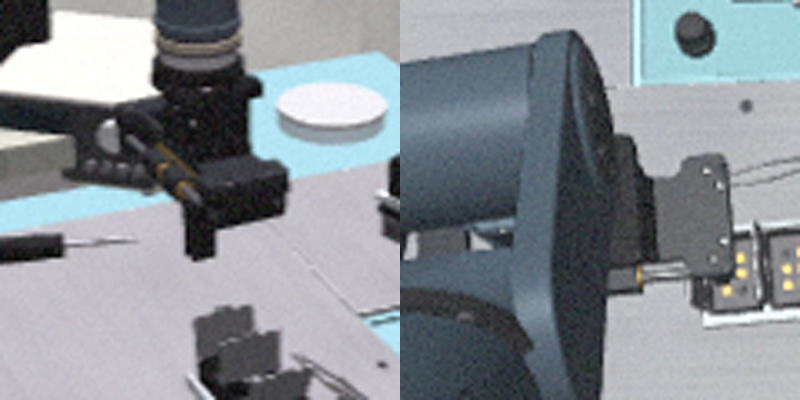

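The left half shows the fingertip ending at about row 162, while the reported TCP projects to row 170. The right half shows the gripper's end at column 279, which matches horizontally and fits a body about 28 mm higher. I'll go down by small guarded steps beside the tray, over bare platen, to find the true tip height by touch.

Call:
arm_command --targets '[{"dx":0,"dy":0,"dz":0.04,"rx":0,"ry":0,"rz":0},{"dx":0,"dy":0,"dz":0.08,"rx":0,"ry":0,"rz":0},{"dx":0,"dy":0,"dz":0.11,"rx":0,"ry":0,"rz":0},{"dx":0,"dy":0,"dz":0.11,"rx":0,"ry":0,"rz":0},{"dx":0,"dy":0,"dz":0.11,"rx":0,"ry":0,"rz":0}]'

```text
time_s: 3.0
ee_pos: [0.5816, 0.1833, 0.0216]
ee_rot: [0.0, -0.031, 1.0, 0.0]
force: [0.7, -0.4, 0.5]
grip_width: 0.007
gripper_force: 0.0
```

```bash
cat >> h.py <<'E'
import cv2
def tip():
    s=get_state();p=np.array(s['ee_pos']);im=snapshot("side")
    a=cv2.imread('pics/side0.png').astype(int);d=(np.abs(a-im).sum(2)>80).astype(np.uint8)
    d=cv2.morphologyEx(d,cv2.MORPH_OPEN,np.ones((3,3)));d[:, :300]=0;d[:,335:]=0
    r=np.where(d.any(1))[0].max();x=np.where(d[r-2])[0]
    o,dd=ray("side",(x.mean(),r+.5));f=lambda t:o+dd*t
    print('time',s['time_s'],'reported',p,'force',np.array(s['force']),'tip px',x.mean(),r,'ray at TCP x,y:',f((p[0]-o[0])/dd[0]),f((p[1]-o[1])/dd[1]))
E
python3 -c "
from h import *
tip()"
```

```text
time 3.0 reported [0.5816 0.1833 0.0216] force [ 0.65   -0.3772  0.5259] tip px 315.0 176 ray at TCP x,y: [0.5816 0.1835 0.051 ] [0.5816 0.1833 0.0511]
```

Call:
arm_command --targets '[{"dx":0,"dy":0,"dz":0.02,"rx":0,"ry":0,"rz":0},{"dx":0,"dy":0,"dz":0.04,"rx":0,"ry":0,"rz":0},{"dx":0,"dy":0,"dz":0.05,"rx":0,"ry":0,"rz":0},{"dx":0,"dy":0,"dz":0.05,"rx":0,"ry":0,"rz":0}]'

```text
time_s: 3.45
ee_pos: [0.5802, 0.1831, -0.0052]
ee_rot: [-0.001, -0.031, 1.0, -0.0]
force: [0.2, -0.4, -0.0]
grip_width: 0.003
gripper_force: 0.0
```

```bash
python3 -c "
from h import *
tip()"
```

```text
time 3.45 reported [ 0.5802  0.1831 -0.0052] force [ 0.1956 -0.4493 -0.001 ] tip px 312.0 182 ray at TCP x,y: [0.5802 0.2071 0.016 ] [0.5708 0.1831 0.0313]
```

The report already reads −5 mm with no contact, so the reported z is biased low. I'll keep stepping.

Call:
arm_command --targets '[{"dx":0,"dy":0,"dz":0.01,"rx":0,"ry":0,"rz":0},{"dx":0,"dy":0,"dz":0.016,"rx":0,"ry":0,"rz":0},{"dx":0,"dy":0,"dz":0.016,"rx":0,"ry":0,"rz":0}]'

```text
time_s: 3.8
ee_pos: [0.5808, 0.1832, -0.0124]
ee_rot: [-0.0, -0.031, 1.0, -0.0]
force: [0.4, -0.7, -0.6]
grip_width: 0.007
gripper_force: 0.0
```

Call:
arm_command --targets '[{"dx":0,"dy":0,"dz":0.003,"rx":0,"ry":0,"rz":0},{"dx":0,"dy":0,"dz":0.005,"rx":0,"ry":0,"rz":0},{"dx":0,"dy":0,"dz":0.005,"rx":0,"ry":0,"rz":0}]'

```text
time_s: 4.1
ee_pos: [0.5811, 0.1832, -0.0145]
ee_rot: [-0.0, -0.031, 1.0, -0.0]
force: [0.1, -0.0, 0.8]
grip_width: 0.009
gripper_force: 0.0
```

Call:
arm_command --targets '[{"dx":0,"dy":0,"dz":0.002,"rx":0,"ry":0,"rz":0},{"dx":0,"dy":0,"dz":0.004,"rx":0,"ry":0,"rz":0},{"dx":0,"dy":0,"dz":0.004,"rx":0,"ry":0,"rz":0}]'

```text
time_s: 4.4
ee_pos: [0.5811, 0.1832, -0.0166]
ee_rot: [-0.0, -0.031, 1.0, -0.0]
force: [0.3, 0.5, -0.1]
grip_width: 0.004
gripper_force: 0.0
```

```bash
python3 -c "
from h import *
tip()"
```

```text
time 4.4 reported [ 0.5811  0.1832 -0.0166] force [ 0.338   0.4535 -0.1474] tip px 312.0 184 ray at TCP x,y: [0.5811 0.2097 0.0067] [0.5707 0.1832 0.0237]
```

Call:
arm_command --targets '[{"dx":0,"dy":0,"dz":0.002,"rx":0,"ry":0,"rz":0},{"dx":0,"dy":0,"dz":0.004,"rx":0,"ry":0,"rz":0},{"dx":0,"dy":0,"dz":0.004,"rx":0,"ry":0,"rz":0}]'

```text
time_s: 4.75
ee_pos: [0.581, 0.1832, -0.0186]
ee_rot: [-0.0, -0.031, 1.0, -0.0]
force: [0.7, -0.2, -0.1]
grip_width: 0.008
gripper_force: 0.0
```

Call:
arm_command --targets '[{"dx":0,"dy":0,"dz":0.002,"rx":0,"ry":0,"rz":0},{"dx":0,"dy":0,"dz":0.003,"rx":0,"ry":0,"rz":0},{"dx":0,"dy":0,"dz":0.003,"rx":0,"ry":0,"rz":0}]'

```text
time_s: 5.05
ee_pos: [0.5811, 0.1832, -0.0201]
ee_rot: [-0.0, -0.031, 1.0, -0.0]
force: [-0.3, -0.8, 0.2]
grip_width: 0.007
gripper_force: 0.0
```

Call:
arm_command --targets '[{"dx":0,"dy":0,"dz":0.002,"rx":0,"ry":0,"rz":0},{"dx":0,"dy":0,"dz":0.003,"rx":0,"ry":0,"rz":0},{"dx":0,"dy":0,"dz":0.003,"rx":0,"ry":0,"rz":0}]'

```text
time_s: 5.35
ee_pos: [0.5812, 0.1832, -0.0211]
ee_rot: [0.0, -0.031, 1.0, -0.0]
force: [-0.9, 0.5, 4.0]
grip_width: 0.002
gripper_force: 1.8
```

```bash
python3 -c "
from h import *
tip()
cv2.imwrite('pics/c6.png',cv2.convertScaleAbs(cv2.resize(snapshot('side')[140:230,270:370],(660,594),interpolation=2),alpha=1.6))"
```

```text
time 5.35 reported [ 0.5812  0.1832 -0.0211] force [-0.9409  0.5342  3.9839] tip px 312.0 185 ray at TCP x,y: [0.5812 0.2103 0.0025] [0.5707 0.1832 0.0199]
```

View pics/c6.png

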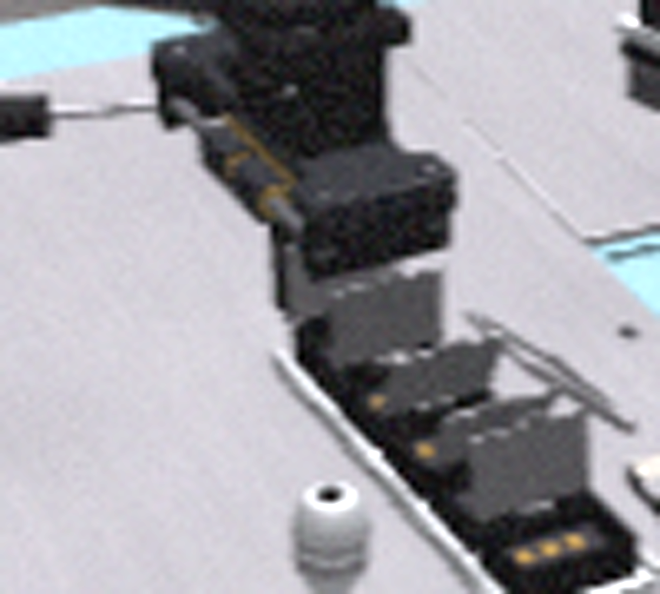

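The crop shows the shut fingers beside the tray's +y end with all lids still standing. Contact on the platen (4 N) came at reported z ≈ −0.0207, so true z ≈ reported + 0.0327. The shut lid tops at 0.043 are therefore at reported 0.0105. Next is the stroke for lid 1: rise, approach at 30 mm above the hinge, then fold down in an arc.

Call:
arm_command --targets '[{"dx":0,"dy":0,"dz":-0.06,"rx":0,"ry":0,"rz":0},{"dx":0,"dy":0,"dz":-0.117,"rx":0,"ry":0,"rz":0},{"dx":0,"dy":-0.025,"dz":-0.117,"rx":0,"ry":0,"rz":0},{"dx":0,"dy":-0.045,"dz":-0.117,"rx":0,"ry":0,"rz":0},{"dx":0,"dy":-0.061,"dz":-0.117,"rx":0,"ry":0,"rz":0},{"dx":0,"dy":-0.077,"dz":-0.117,"rx":0,"ry":0,"rz":0},{"dx":0,"dy":-0.089,"dz":-0.107,"rx":0,"ry":0,"rz":0},{"dx":0,"dy":-0.101,"dz":-0.096,"rx":0,"ry":0,"rz":0},{"dx":0,"dy":-0.113,"dz":-0.086,"rx":0,"ry":0,"rz":0},{"dx":0,"dy":-0.125,"dz":-0.075,"rx":0,"ry":0,"rz":0},{"dx":0,"dy":-0.137,"dz":-0.065,"rx":0,"ry":0,"rz":0},{"dx":0,"dy":-0.137,"dz":-0.065,"rx":0,"ry":0,"rz":0}]'

```text
time_s: 6.65
ee_pos: [0.5854, 0.1148, 0.0107]
ee_rot: [-0.0, -0.031, 1.0, 0.0]
force: [0.7, 0.4, 0.8]
grip_width: 0.004
gripper_force: 0.1
```

Call:
arm_command --targets '[{"dx":0,"dy":0,"dz":0,"rx":0,"ry":0,"rz":0},{"dx":0,"dy":0,"dz":0,"rx":0,"ry":0,"rz":0}]'

```text
time_s: 6.85
ee_pos: [0.5852, 0.1145, 0.0108]
ee_rot: [-0.0, -0.031, 1.0, -0.0]
force: [0.3, 0.0, 1.0]
grip_width: 0.006
gripper_force: 0.0
```

Call:
arm_command --targets '[{"dx":0,"dy":0,"dz":0.001,"rx":0,"ry":0,"rz":0},{"dx":0,"dy":0,"dz":0.001,"rx":0,"ry":0,"rz":0}]'

```text
time_s: 7.05
ee_pos: [0.5854, 0.1146, 0.0106]
ee_rot: [-0.0, -0.031, 1.0, -0.0]
force: [-1.6, -0.4, 2.0]
grip_width: 0.002
gripper_force: 0.4
```

Call:
arm_command --targets '[{"dx":0,"dy":0,"dz":0.001,"rx":0,"ry":0,"rz":0},{"dx":0,"dy":0,"dz":0.001,"rx":0,"ry":0,"rz":0}]'

```text
time_s: 7.25
ee_pos: [0.5854, 0.1146, 0.0105]
ee_rot: [0.0, -0.031, 1.0, -0.0]
force: [-2.1, -1.3, 4.8]
grip_width: 0.009
gripper_force: 2.2
```

```bash
python3 - <<'E'
from h import *
print(np.mean([get_state()['force'] for _ in range(3)],0),get_state()['ee_pos'])
# dark pixel change in side view where lids 1..5 stood
a=cv2.imread('pics/side0.png');b=snapshot('side');cv2.imwrite('pics/s7.png',b)
d=np.abs(a.astype(int)-b).sum(2)
c=get_calibration('side');T=np.linalg.inv(np.array(c['cam_to_world']));C=np.array([.5915,.0178]);X=np.array([.998,.063]);Y=np.array([-.063,.998])
for i,h in enumerate((112,66,20,-26,-72)):
    for z in(.055,.07):
        row=[]
        for x in(-20,0,20):
            p=C+X*x/1e3+Y*h/1e3;v=T@np.r_[p,z,1];u,w=int(v[0]/v[2]*c['fx']+c['cx']),int(v[1]/v[2]*c['fy']+c['cy']);row.append((u,w,int(d[w-1:w+2,u-1:u+2].mean())))
        print(i+1,z,row)
E
```

```text
[-2.0859 -1.3022  4.777 ] [0.5854 0.1146 0.0105]
1 0.055 [(316, 184, 258), (322, 183, 116), (327, 181, 106)]
1 0.07 [(316, 180, 247), (322, 178, 95), (328, 177, 125)]
2 0.055 [(323, 191, 8), (328, 189, 6), (334, 188, 7)]
2 0.07 [(323, 187, 14), (329, 185, 13), (334, 184, 10)]
3 0.055 [(330, 198, 9), (336, 197, 7), (341, 195, 7)]
3 0.07 [(330, 194, 15), (336, 192, 18), (342, 191, 13)]
4 0.055 [(337, 206, 9), (343, 204, 10), (349, 203, 10)]
4 0.07 [(337, 202, 10), (343, 200, 17), (349, 198, 24)]
5 0.055 [(344, 214, 12), (351, 212, 8), (357, 210, 14)]
5 0.07 [(345, 209, 14), (351, 208, 12), (357, 206, 10)]
```

Lid 1 folded down, and contact came at exactly the shut height (reported 0.0107). The other lids are unmoved. Now the same stroke for lid 2.

Call:
arm_command --targets '[{"dx":0,"dy":0,"dz":-0.03,"rx":0,"ry":0,"rz":0},{"dx":0,"dy":0,"dz":-0.056,"rx":0,"ry":0,"rz":0},{"dx":0,"dy":-0.016,"dz":-0.056,"rx":0,"ry":0,"rz":0},{"dx":0,"dy":-0.032,"dz":-0.056,"rx":0,"ry":0,"rz":0},{"dx":0,"dy":-0.044,"dz":-0.046,"rx":0,"ry":0,"rz":0},{"dx":0,"dy":-0.056,"dz":-0.035,"rx":0,"ry":0,"rz":0},{"dx":0,"dy":-0.068,"dz":-0.024,"rx":0,"ry":0,"rz":0},{"dx":0,"dy":-0.08,"dz":-0.013,"rx":0,"ry":0,"rz":0},{"dx":0,"dy":-0.092,"dz":-0.003,"rx":0,"ry":0,"rz":0},{"dx":0,"dy":-0.092,"dz":-0.002,"rx":0,"ry":0,"rz":0},{"dx":0,"dy":-0.092,"dz":-0.001,"rx":0,"ry":0,"rz":0},{"dx":0,"dy":-0.092,"dz":-0.001,"rx":0,"ry":0,"rz":0}]'

```text
time_s: 8.5
ee_pos: [0.5882, 0.069, 0.0104]
ee_rot: [-0.0, -0.031, 1.0, -0.0]
force: [-0.8, 0.2, -0.5]
grip_width: 0.003
gripper_force: 0.0
```

Call:
arm_command --targets '[{"dx":0,"dy":0,"dz":0.001,"rx":0,"ry":0,"rz":0},{"dx":0,"dy":0,"dz":0.001,"rx":0,"ry":0,"rz":0}]'

```text
time_s: 8.7
ee_pos: [0.5883, 0.0692, 0.0101]
ee_rot: [0.0, -0.031, 1.0, -0.0]
force: [-1.1, -0.2, 0.7]
grip_width: 0.006
gripper_force: 0.0
```

Call:
arm_command --targets '[{"dx":0,"dy":0,"dz":0.001,"rx":0,"ry":0,"rz":0},{"dx":0,"dy":0,"dz":0.001,"rx":0,"ry":0,"rz":0}]'

```text
time_s: 8.9
ee_pos: [0.5884, 0.0691, 0.0099]
ee_rot: [0.0, -0.031, 1.0, 0.0]
force: [-0.3, 0.4, 2.7]
grip_width: 0.009
gripper_force: 1.3
```

Lid 2 is down, with light contact at the shut height. Next, lid 3.

Call:
arm_command --targets '[{"dx":0,"dy":0,"dz":-0.03,"rx":0,"ry":0,"rz":0},{"dx":0,"dy":0,"dz":-0.056,"rx":0,"ry":0,"rz":0},{"dx":0,"dy":-0.016,"dz":-0.056,"rx":0,"ry":0,"rz":0},{"dx":0,"dy":-0.032,"dz":-0.056,"rx":0,"ry":0,"rz":0},{"dx":0,"dy":-0.044,"dz":-0.046,"rx":0,"ry":0,"rz":0},{"dx":0,"dy":-0.056,"dz":-0.035,"rx":0,"ry":0,"rz":0},{"dx":0,"dy":-0.068,"dz":-0.024,"rx":0,"ry":0,"rz":0},{"dx":0,"dy":-0.08,"dz":-0.013,"rx":0,"ry":0,"rz":0},{"dx":0,"dy":-0.092,"dz":-0.003,"rx":0,"ry":0,"rz":0},{"dx":0,"dy":-0.092,"dz":-0.001,"rx":0,"ry":0,"rz":0},{"dx":0,"dy":-0.092,"dz":0,"rx":0,"ry":0,"rz":0},{"dx":0,"dy":-0.092,"dz":0,"rx":0,"ry":0,"rz":0}]'

```text
time_s: 10.1
ee_pos: [0.5908, 0.0223, 0.0099]
ee_rot: [-0.0, -0.031, 1.0, -0.0]
force: [-1.3, -0.5, 5.9]
grip_width: 0.003
gripper_force: 2.9
```

Call:
arm_command --targets '[{"dx":0,"dy":0,"dz":0.001,"rx":0,"ry":0,"rz":0},{"dx":0,"dy":0,"dz":0.001,"rx":0,"ry":0,"rz":0}]'

```text
time_s: 10.3
ee_pos: [0.5908, 0.0224, 0.0098]
ee_rot: [-0.0, -0.031, 1.0, -0.0]
force: [-3.2, -0.2, 8.1]
grip_width: 0.004
gripper_force: 4.2
```

Call:
arm_command --targets '[{"dx":0,"dy":0,"dz":-0.03,"rx":0,"ry":0,"rz":0},{"dx":0,"dy":0,"dz":-0.056,"rx":0,"ry":0,"rz":0},{"dx":0,"dy":-0.016,"dz":-0.056,"rx":0,"ry":0,"rz":0},{"dx":0,"dy":-0.032,"dz":-0.056,"rx":0,"ry":0,"rz":0},{"dx":0,"dy":-0.044,"dz":-0.046,"rx":0,"ry":0,"rz":0},{"dx":0,"dy":-0.056,"dz":-0.035,"rx":0,"ry":0,"rz":0},{"dx":0,"dy":-0.068,"dz":-0.024,"rx":0,"ry":0,"rz":0},{"dx":0,"dy":-0.08,"dz":-0.013,"rx":0,"ry":0,"rz":0},{"dx":0,"dy":-0.092,"dz":-0.005,"rx":0,"ry":0,"rz":0},{"dx":0,"dy":-0.092,"dz":-0.003,"rx":0,"ry":0,"rz":0},{"dx":0,"dy":-0.092,"dz":-0.002,"rx":0,"ry":0,"rz":0},{"dx":0,"dy":-0.092,"dz":-0.002,"rx":0,"ry":0,"rz":0}]'

```text
time_s: 11.5
ee_pos: [0.5935, -0.0223, 0.0106]
ee_rot: [-0.0, -0.031, 1.0, 0.001]
force: [-0.3, 2.7, 7.6]
grip_width: 0.0
gripper_force: 3.8
```

Call:
arm_command --targets '[{"dx":0,"dy":0,"dz":-0.03,"rx":0,"ry":0,"rz":0},{"dx":0,"dy":0,"dz":-0.056,"rx":0,"ry":0,"rz":0},{"dx":0,"dy":-0.016,"dz":-0.056,"rx":0,"ry":0,"rz":0},{"dx":0,"dy":-0.032,"dz":-0.056,"rx":0,"ry":0,"rz":0},{"dx":0,"dy":-0.044,"dz":-0.046,"rx":0,"ry":0,"rz":0},{"dx":0,"dy":-0.056,"dz":-0.035,"rx":0,"ry":0,"rz":0},{"dx":0,"dy":-0.068,"dz":-0.024,"rx":0,"ry":0,"rz":0},{"dx":0,"dy":-0.08,"dz":-0.013,"rx":0,"ry":0,"rz":0},{"dx":0,"dy":-0.092,"dz":-0.005,"rx":0,"ry":0,"rz":0},{"dx":0,"dy":-0.092,"dz":-0.003,"rx":0,"ry":0,"rz":0},{"dx":0,"dy":-0.092,"dz":-0.002,"rx":0,"ry":0,"rz":0},{"dx":0,"dy":-0.092,"dz":-0.002,"rx":0,"ry":0,"rz":0}]'

```text
time_s: 12.7
ee_pos: [0.5968, -0.0686, 0.011]
ee_rot: [-0.0, -0.031, 1.0, 0.0]
force: [0.1, 0.3, -0.4]
grip_width: 0.005
gripper_force: 0.0
```

Call:
arm_command --targets '[{"dx":0,"dy":0,"dz":0.001,"rx":0,"ry":0,"rz":0},{"dx":0,"dy":0,"dz":0.001,"rx":0,"ry":0,"rz":0}]'

```text
time_s: 12.9
ee_pos: [0.5969, -0.0685, 0.0107]
ee_rot: [0.0, -0.031, 1.0, -0.0]
force: [-0.5, -0.1, 1.0]
grip_width: 0.006
gripper_force: 0.0
```

Call:
arm_command --targets '[{"dx":0,"dy":0,"dz":0.001,"rx":0,"ry":0,"rz":0},{"dx":0,"dy":0,"dz":0.001,"rx":0,"ry":0,"rz":0}]'

```text
time_s: 13.1
ee_pos: [0.5969, -0.0686, 0.0102]
ee_rot: [0.0, -0.031, 1.0, -0.0]
force: [-0.4, 0.9, 0.6]
grip_width: 0.008
gripper_force: 0.3
```

Call:
arm_command --targets '[{"dx":0,"dy":0,"dz":0.001,"rx":0,"ry":0,"rz":0},{"dx":0,"dy":0,"dz":0.001,"rx":0,"ry":0,"rz":0}]'

```text
time_s: 13.3
ee_pos: [0.597, -0.0687, 0.0099]
ee_rot: [0.0, -0.031, 1.0, 0.0]
force: [-1.3, 1.0, 3.4]
grip_width: 0.003
gripper_force: 1.7
```

All five are folded with light contacts. I'll rise straight up and swing clear to the left to inspect.

Call:
arm_command --targets '[{"dx":0,"dy":0,"dz":-0.06,"rx":0,"ry":0,"rz":0},{"dx":0,"dy":0,"dz":-0.14,"rx":0,"ry":0,"rz":0},{"dx":0,"dy":0,"dz":-0.23,"rx":0,"ry":0,"rz":0},{"dx":0,"dy":0,"dz":-0.3,"rx":0,"ry":0,"rz":0},{"dx":0,"dy":0.08,"dz":-0.3,"rx":0,"ry":0,"rz":0},{"dx":0,"dy":0.17,"dz":-0.3,"rx":0,"ry":0,"rz":0},{"dx":0,"dy":0.26,"dz":-0.3,"rx":0,"ry":0,"rz":0},{"dx":0,"dy":0.35,"dz":-0.3,"rx":0,"ry":0,"rz":0},{"dx":0,"dy":0.44,"dz":-0.3,"rx":0,"ry":0,"rz":0},{"dx":0,"dy":0.53,"dz":-0.3,"rx":0,"ry":0,"rz":0},{"dx":0,"dy":0.62,"dz":-0.3,"rx":0,"ry":0,"rz":0},{"dx":0,"dy":0.7,"dz":-0.3,"rx":0,"ry":0,"rz":0}]'

```text
time_s: 14.5
ee_pos: [0.5745, 0.2827, 0.1593]
ee_rot: [-0.0, -0.031, 1.0, 0.0]
force: [1.4, 0.1, 0.1]
grip_width: 0.0
gripper_force: 0.0
```

Call:
arm_command --targets '[{"dx":0,"dy":0,"dz":0,"rx":0,"ry":0,"rz":0},{"dx":0,"dy":0,"dz":0,"rx":0,"ry":0,"rz":0}]'

```text
time_s: 14.7
ee_pos: [0.5745, 0.2811, 0.1591]
ee_rot: [-0.0, -0.032, 0.999, -0.0]
force: [-0.3, -0.3, 0.7]
grip_width: 0.006
gripper_force: 0.0
```

```bash
python3 - <<'E'
from h import *
C=np.array([.5915,.0178]);X=np.array([.998,.063]);Y=np.array([-.063,.998])
print(get_state()['time_s'],get_state()['ee_pos'])
for n in('side','top'):
    a=cv2.imread(f'pics/{n}0.png').astype(int);b=snapshot(n);cv2.imwrite(f'pics/{n}9.png',b);d=np.abs(a-b).sum(2)
    c=get_calibration(n);T=np.linalg.inv(np.array(c['cam_to_world']))
    def pr(x,y,z):
        v=T@np.r_[C+X*x/1e3+Y*y/1e3,z,1];return v[0]/v[2]*c['fx']+c['cx'],v[1]/v[2]*c['fy']+c['cy']
    print(n,'brightness on shut-lid plane, y from +112 down by 5 mm')
    for x in(-20,0,20):print([int(b[int(round(w)),int(round(u))].mean()) for u,w in(pr(x,y,.043) for y in range(112,-118,-5))])
    # changed pixels outside the shut row
    m=(cv2.morphologyEx((d>70).astype(np.uint8),2,np.ones((2,2))))
    R=(slice(185,330),slice(280,500)) if n=='side' else (slice(130,240),slice(262,520))
    k,l,s,_=cv2.connectedComponentsWithStats(m[R])
    print('diffs',[(int(q[0]+R[1].start),int(q[1]+R[0].start),int(q[2]),int(q[3]),int(q[4])) for q in s[1:] if q[4]>4])
    poly=np.array([pr(x,y,.045) for x,y in((-37,118),(37,118),(37,-118),(-37,-118))]);print('row quad',poly.round().tolist())
E
```

```text
14.7 [0.5745 0.2811 0.1591]
side brightness on shut-lid plane, y from +112 down by 5 mm
[94, 98, 97, 97, 95, 94, 96, 63, 37, 94, 90, 97, 98, 96, 95, 95, 95, 43, 112, 97, 97, 97, 96, 98, 96, 100, 83, 46, 96, 97, 96, 97, 97, 95, 98, 57, 29, 93, 94, 97, 97, 96, 95, 97, 99, 46]
[115, 124, 156, 156, 157, 140, 107, 74, 82, 103, 125, 155, 156, 159, 158, 111, 91, 81, 95, 96, 153, 158, 158, 160, 127, 99, 93, 115, 95, 131, 157, 159, 159, 98, 79, 79, 65, 103, 124, 159, 158, 157, 130, 103, 82, 63]
[97, 97, 97, 94, 95, 97, 97, 69, 28, 92, 92, 98, 95, 94, 94, 96, 102, 40, 94, 94, 99, 95, 97, 98, 98, 98, 61, 64, 96, 114, 97, 95, 97, 96, 97, 33, 47, 94, 101, 98, 94, 95, 95, 96, 79, 22]
diffs [(315, 185, 46, 33, 714), (344, 215, 23, 11, 159)]
row quad [[311.0, 188.0], [332.0, 182.0], [371.0, 220.0], [347.0, 227.0]]
top brightness on shut-lid plane, y from +112 down by 5 mm
[49, 126, 123, 119, 122, 124, 128, 129, 96, 49, 124, 125, 127, 124, 127, 125, 131, 79, 47, 129, 125, 127, 127, 123, 122, 127, 141, 46, 118, 125, 126, 128, 127, 126, 127, 126, 55, 55, 125, 119, 118, 119, 119, 118, 114, 117]
[111, 125, 165, 168, 168, 171, 155, 125, 130, 79, 129, 155, 172, 173, 171, 172, 125, 128, 118, 120, 132, 172, 169, 170, 171, 135, 126, 113, 134, 125, 169, 170, 171, 172, 150, 127, 129, 72, 123, 160, 165, 165, 164, 132, 116, 111]
[61, 123, 121, 125, 123, 124, 128, 125, 74, 143, 126, 125, 128, 128, 127, 126, 126, 149, 83, 119, 127, 127, 127, 126, 125, 126, 128, 121, 108, 127, 127, 125, 127, 126, 125, 126, 133, 112, 121, 119, 118, 118, 119, 119, 117, 160]
diffs [(326, 172, 38, 28, 786), (265, 175, 62, 30, 1276)]
row quad [[269.0, 206.0], [267.0, 176.0], [362.0, 167.0], [365.0, 197.0]]
```

```bash
python3 - <<'E'
import cv2
a=cv2.imread('pics/top0.png');b=cv2.imread('pics/top9.png')
for n,r in(("platen by box5",(slice(205,215),slice(345,365))),("right of tray",(slice(175,200),slice(372,390))),("by box3",(slice(212,220),slice(305,325)))):print(n,a[r].mean().round(1),b[r].mean().round(1))
# tray rim: near edge columns, brightest row before/after, and lid rows in side
for u in range(285,362,12):
    print(u,[int(i[190:215,u].mean(1).argmax()+190) for i in(a,b)],end=' ')
E
```

```text
platen by box5 105.1 117.4
right of tray 107.4 119.9
by box3 104.2 116.7
285 [204, 204] 297 [203, 193] 309 [202, 202] 321 [201, 201] 333 [200, 190] 345 [197, 195] 357 [198, 198]
```

The tray rim and its neighbours are unmoved. Lid 5 looks slightly darker, so I'll check it with one light press near its tab.

Call:
arm_command --targets '[{"dx":0,"dy":-0.09,"dz":0,"rx":0,"ry":0,"rz":0},{"dx":0,"dy":-0.18,"dz":0,"rx":0,"ry":0,"rz":0},{"dx":0,"dy":-0.27,"dz":0,"rx":0,"ry":0,"rz":0},{"dx":0,"dy":-0.36,"dz":0,"rx":0,"ry":0,"rz":0},{"dx":0,"dy":-0.45,"dz":0,"rx":0,"ry":0,"rz":0},{"dx":0,"dy":-0.54,"dz":0,"rx":0,"ry":0,"rz":0},{"dx":0,"dy":-0.63,"dz":0,"rx":0,"ry":0,"rz":0},{"dx":0,"dy":-0.69,"dz":0,"rx":0,"ry":0,"rz":0},{"dx":0,"dy":-0.718,"dz":0.0,"rx":0,"ry":0,"rz":0},{"dx":0,"dy":-0.718,"dz":0.08,"rx":0,"ry":0,"rz":0},{"dx":0,"dy":-0.718,"dz":0.16,"rx":0,"ry":0,"rz":0},{"dx":0,"dy":-0.718,"dz":0.22,"rx":0,"ry":0,"rz":0}]'

```text
time_s: 16.0
ee_pos: [0.5959, -0.0779, 0.0478]
ee_rot: [-0.001, -0.03, 1.0, 0.001]
force: [0.3, -0.3, 0.1]
grip_width: 0.007
gripper_force: 0.0
```

Call:
arm_command --targets '[{"dx":0,"dy":0,"dz":0.03,"rx":0,"ry":0,"rz":0},{"dx":0,"dy":0,"dz":0.055,"rx":0,"ry":0,"rz":0},{"dx":0,"dy":0,"dz":0.068,"rx":0,"ry":0,"rz":0},{"dx":0,"dy":0,"dz":0.068,"rx":0,"ry":0,"rz":0},{"dx":0,"dy":0,"dz":0.068,"rx":0,"ry":0,"rz":0}]'

```text
time_s: 16.5
ee_pos: [0.5984, -0.078, 0.0166]
ee_rot: [0.001, -0.031, 1.0, -0.0]
force: [0.6, -1.3, 0.5]
grip_width: 0.006
gripper_force: 0.0
```

Call:
arm_command --targets '[{"dx":0,"dy":0,"dz":0.006,"rx":0,"ry":0,"rz":0},{"dx":0,"dy":0,"dz":0.01,"rx":0,"ry":0,"rz":0},{"dx":0,"dy":0,"dz":0.01,"rx":0,"ry":0,"rz":0}]'

```text
time_s: 16.8
ee_pos: [0.5975, -0.0778, 0.0107]
ee_rot: [0.0, -0.031, 1.0, -0.0]
force: [0.5, -0.3, 0.2]
grip_width: 0.005
gripper_force: 0.0
```

Call:
arm_command --targets '[{"dx":0,"dy":0,"dz":0.002,"rx":0,"ry":0,"rz":0},{"dx":0,"dy":0,"dz":0.002,"rx":0,"ry":0,"rz":0}]'

```text
time_s: 17.0
ee_pos: [0.5976, -0.0778, 0.0099]
ee_rot: [0.0, -0.031, 1.0, -0.0]
force: [-1.2, 0.1, 1.8]
grip_width: 0.007
gripper_force: 1.3
```

Contact came at the shut height, so lid 5 is flat. I'll retreat straight up, take a last check and hand in.

Call:
arm_command --targets '[{"dx":0,"dy":0,"dz":-0.06,"rx":0,"ry":0,"rz":0},{"dx":0,"dy":0,"dz":-0.14,"rx":0,"ry":0,"rz":0},{"dx":0,"dy":0,"dz":-0.23,"rx":0,"ry":0,"rz":0},{"dx":0,"dy":0,"dz":-0.3,"rx":0,"ry":0,"rz":0},{"dx":0,"dy":0.08,"dz":-0.3,"rx":0,"ry":0,"rz":0},{"dx":0,"dy":0.17,"dz":-0.3,"rx":0,"ry":0,"rz":0},{"dx":0,"dy":0.26,"dz":-0.3,"rx":0,"ry":0,"rz":0},{"dx":0,"dy":0.35,"dz":-0.3,"rx":0,"ry":0,"rz":0},{"dx":0,"dy":0.44,"dz":-0.3,"rx":0,"ry":0,"rz":0},{"dx":0,"dy":0.53,"dz":-0.3,"rx":0,"ry":0,"rz":0},{"dx":0,"dy":0.62,"dz":-0.3,"rx":0,"ry":0,"rz":0},{"dx":0,"dy":0.72,"dz":-0.3,"rx":0,"ry":0,"rz":0}]'

```text
time_s: 18.2
ee_pos: [0.5747, 0.2828, 0.1595]
ee_rot: [-0.0, -0.031, 1.0, -0.0]
force: [1.5, -0.0, -0.3]
grip_width: 0.003
gripper_force: 0.0
```

Call:
arm_command --targets '[{"dx":0,"dy":0,"dz":0,"rx":0,"ry":0,"rz":0},{"dx":0,"dy":0,"dz":0,"rx":0,"ry":0,"rz":0},{"dx":0,"dy":0,"dz":0,"rx":0,"ry":0,"rz":0}]'

```text
time_s: 18.5
ee_pos: [0.5749, 0.2806, 0.1593]
ee_rot: [-0.0, -0.031, 1.0, -0.0]
force: [0.1, 0.8, 0.1]
grip_width: 0.008
gripper_force: 0.0
```

```bash
python3 - <<'E'
from h import *
b=cv2.imread('pics/top9.png').astype(int);e=snapshot('top');b2=cv2.imread('pics/side9.png').astype(int);e2=snapshot('side')
print(np.abs(b-e).sum(2)[165:210,265:368].mean(),np.abs(b2-e2).sum(2)[180:235,305:375].mean(),e[180:186,340:360].mean(),b[180:186,340:360].mean(),get_state()['time_s'],get_state()['joint_velocities'])
E
```

```text
6.064940668824164 5.92987012987013 137.3527777777778 137.3138888888889 18.6 [-0.0064 -0.0012 -0.0019  0.0033 -0.0007  0.0011]
```

```bash
python3 -c "
from station import *
print(sign_off())"
```

```text
the job is handed in; nothing more can be done
None
```

All five lids were folded shut in order from the hinge end, with at most about 8 N of fingertip contact in the readings; the cameras showed the lids lying flat and the tray and its neighbours unmoved, and the job was handed in at about 18.6 s.

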